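Set out the seals for stamping

ROBOT

A 6-joint arm with a two-finger parallel gripper is mounted at the origin on the work surface. World frame = base frame: x ahead of the robot, y to its left, z up, the work surface at z = 0. Lengths are in m, angles in rad, forces in N, time in s.
With the tool pointing down it reaches from about 0.325 to 0.925 m from the base axis. Payload 3.1 kg.
Tool frame: the origin (TCP) lies at the very end of the fingers, on their centre line; the grasp point (between the pads) lies 19 mm behind it; x points along the fingers, y is the direction in which the jaws open and shut, and the axes are right-handed (so a half turn about x gives the same grasp; the last joint's range is limited). The gripper opens to 85 mm and grips with 20 to 120 N. Pads are 22 mm wide; open, the fingers measure 114 mm over their backs; the gripper's body (76 mm by 85 mm) begins 54 mm behind the grasp point. The pads swing forward as they close: fully open they stand 13 mm farther back than shut.
Start: joints at [-1.289, 0.217, 1.613, -0, 1.311, -0.112], TCP at [0.24, -0.577, 0.231] pointing down, gripper open.
Joint ranges: [-2.75, 2.75], [-0.78, 2.1], [0.31, 2.55], [-1.13, 4.27], [0.13, 2.63], [-2.58, 2.58]. Speed limits (rad/s): [2.79, 2.79, 3.14, 3.14, 3.14, 3.14].

INTERFACE

Orientations are given as [roll, pitch, yaw] about the fixed x, y, z axes, in that order (R = Rz(yaw) Ry(pitch) Rx(roll)).
In Python, from cell import r, imaging gives the robot as it stands.
- The arm moves only by the tool jog_arm, never from a script. Its argument "series" is one flat list of numbers, 7 for each row, row after row: the shift along the tool's x, y, z in cm, then the turn, a rotation vector about the tool's x, y, z in degrees, then the closure, from 0 (fully open) to 1 (shut). A call has 1 to 5 rows; each row shifts and turns the commanded pose from where the row before left it, along the tool's axes as they then stand; what a row does not reach is not made up. A row lasts 1/10 s, in which the tool goes at most 50 mm and 8.59 degrees, less where a joint would pass 70% of its speed; a pose out of reach is approached as far as the arm can. A call is refused whole if a number of a shift passes 5 or a number of a turn 8.59, either way. A call with a gripper value outside its range is refused whole. The fingers move at their own pace and stop on an object; the grip force is fixed at half the most. Time passes only in rows, so rows that do not move let the fingers close. It gives the time, the measured TCP pose, the force and the opening at its end, in the units of the state.
- r.observe(): the state, without advancing time (a new reading comes with each control period).
- imaging.read_camera(name): name is "scene" or "top" or "wrist"; returns a dict with "color" (480x640x3 uint8, blue, green, red), "fx", "fy", "cx", "cy" (pixels), "rvec" (rotation vector, rad) and "tvec" (3), from world to camera coordinates, as OpenCV has them; the wrist camera has in their place "tool_from_camera" (4x4, takes a point from camera to tool coordinates, whose origin is the TCP and whose axes are the tool frame's). Camera axes: x right, y down, z forward; pixel columns grow to the right and rows downward; lengths in m; the calibration is good to about 2 mm. A picture is of the moment at which its call begins: read the wrist's pose just before it. There is no depth.
- r.finish_job(): hands the job in, once; it reports no verdict.
The state is a dict: "time_s": time; "qpos": joint angles; "joint_velocities": joint speeds; "joint_efforts": joint torques, N m; "tool_pos": TCP position; "ee_rot": TCP orientation; "ft_force": force on the tool from outside, world axes, zero at the start; "moment": the same for the moment, N m; "width": finger opening in m.
Only numpy, scipy, OpenCV 4.12 (cv2) and the standard library are available. Lean on these libraries where they do the work, as an engineer would, in place of code of your own. Each camera call takes 0.05 s, during which the arm holds its last target. There are 200 camera calls.

TASK

Set the shelf out for stamping, standing everything upright and putting it down gently rather than dropping it: the white seal-paste jar in the middle of the round bamboo coaster, the square glass weight flat in the middle of the paper square, and the pink round seal on top of the weight, in its middle. Stand the dark red square seal on the green felt, midway between the jar and the weight and in line with them, and stand the orange oblong seal in the middle of the rosewood box's closed lid. Leave the black inkstone where it is.

Things in the scene. Friction and masses are not known exactly. Their poses are not given: they have to be found in the camera images.
- jar: White glazed ceramic seal-paste jar with a thin blue band and a blue dot on its lid; the lid stays on. Round, 58 mm across from 8 to 34 mm up (narrower at its foot and top edge), 40 mm high. Loose, about 0.16 kg. Origin: centre of its underside, z up.
- weight: Square block of pale green glass, 56 x 56 mm, 28 mm high (z), lying flat. Loose, about 0.22 kg. Origin: centre of its underside; x and y square to its sides.
- square_seal: Dark red stone seal, plain upright block 28 x 28 mm, 58 mm high. Loose, about 0.12 kg. Origin: centre of its underside; z up, x and y square to its sides.
- round_seal: Pink stone seal, plain upright cylinder 32 mm across, 54 mm high. Loose, about 0.12 kg. Origin: centre of its underside, z up.
- oblong_seal: Orange-brown stone seal, upright block of oblong section, 22 mm along its x, 42 mm along its y, 50 mm high. Loose, about 0.12 kg. Origin: centre of its underside, z up.
- felt: Dark green felt mat fixed to the shelf, 90 mm (its x) by 310 mm (its y), 3 mm thick; the coaster and the paper square lie on its long centre line. Origin: centre of its underside, on the shelf top at z = 0.
- coaster: Round bamboo coaster, 80 mm across and 4 mm thick, fixed on the felt 110 mm from the felt's middle, towards one end or the other. Origin: centre of its underside, 3 mm above the shelf.
- paper: White paper square on stiff card, 80 x 80 mm, 2 mm thick, fixed on the felt 110 mm from the felt's middle, at the end away from the coaster. Origin: centre of its underside, 3 mm above the shelf.
- box: Rosewood box with brass clasp and corners, fixed, its lid shut and not to be opened: 100 mm (its x) by 140 mm (its y), flat lid top 60 mm above the shelf. Origin: centre of its underside.
- inkstone: Black slate inkstone, 110 mm (its x) by 75 mm (its y), 22 mm high, loose, about 0.6 kg; to be left alone. Origin: centre of its underside.
There are look-alikes about, which are no part of the job. Leave any brown or yellow look-alike of the jar alone.

How it is judged:
At the end, for the whole second after the job is handed in: Upright, released, at rest: jar on coaster, weight on paper, round seal on weight, each within 12 mm of centre; oblong seal on lid within 15 mm of its middle; square seal on felt, 95-125 mm (centres) from both jar and weight, within 15 mm of the felt's long centre line (horizontal distance between jar and coaster below 0.012 m and z of jar in the frame of coaster between 0 and 0.008 m and horizontal distance between weight and paper below 0.012 m and z of weight in the frame of paper between -0.002 and 0.006 m and horizontal distance between round_seal and weight below 0.012 m and z of round_seal in the frame of weight between 0.024 and 0.032 m and horizontal distance between oblong_seal and box below 0.015 m and z of oblong_seal in the frame of box between 0.056 and 0.064 m and horizontal distance between square_seal and jar between 0.095 and 0.125 m and horizontal distance between square_seal and weight between 0.095 and 0.125 m and x of square_seal in the frame of felt between -0.015 and 0.015 m and z of square_seal in the frame of felt between -0.001 and 0.007 m and angle between each of jar, weight, square_seal, round_seal, oblong_seal's own z axis and vertical below 0.1 rad and linear speed of each of jar, weight, square_seal, round_seal, oblong_seal below 0.02 m/s and angular speed of each of jar, weight, square_seal, round_seal, oblong_seal below 0.2 rad/s); the robot touches nothing.
It fails at once if the inkstone is shifted by more than 15 mm (distance of inkstone from where it was at the start of the episode above 0.015 m).
It fails at once if a thing is dropped: it moves faster than 0.6 m/s within about 10 mm of what it is to stand on ((height (world z) of jar below 0.014 m and linear speed of jar above 0.6 m/s) or (height (world z) of weight below 0.014 m and linear speed of weight above 0.6 m/s) or (height (world z) of square_seal below 0.014 m and linear speed of square_seal above 0.6 m/s) or (horizontal distance between round_seal and weight below 0.03 m and height (world z) of round_seal below 0.043 m and linear speed of round_seal above 0.6 m/s) or (horizontal distance between oblong_seal and box below 0.04 m and height (world z) of oblong_seal below 0.072 m and linear speed of oblong_seal above 0.6 m/s)).
It also fails if it takes over 96 s, if anything falls off the work surface, if the arm or the gripper's body presses on something with over 40 N, if the wrist force passes 120 N, or if a joint passes its speed limit or range.

## Working session

There is one attempt and no reset: what is moved stays moved. The work goes in short steps, Python scripts to look and compute and a tool call to move; the robot and the scene stay as the last step left them, time stands still between calls to the robot, and variables do not carry over. Pictures are saved under pics/ and viewed, about 12 in all and at most 16, crops included, and the job is handed in when it is done.

Besides the shell and the picture viewer there is one more tool, called after "Emit:" by a JSON object that holds its "api" and its "payload", one argument or row to a line. jog_arm: Moves the arm, as the interface text tells. Its arguments: {"type":"object","properties":{"series":{"type":"array"}},"required":["series"]}

```bash
ls; mkdir -p pics; python3 - <<'E'
from cell import r, imaging
import cv2
print(r.observe())
for n in ("scene","top"):
    c=imaging.read_camera(n); cv2.imwrite(f"pics/{n}0.png",c["color"])
    print(n,{k:v for k,v in c.items() if k!="color"})
E
```

```text
pics
{'time_s': 0.0, 'qpos': array([-1.28919820e+00,  2.17780010e-01,  1.61496160e+00,  7.99072415e-06,
        1.31127706e+00, -1.12182704e-01]), 'joint_velocities': array([-1.51351376e-03,  7.59600765e-04, -1.68983776e-03, -8.61807441e-04,
       -4.65835387e-05, -1.33889222e-03]), 'joint_efforts': array([ 8.21520753e-04, -3.96849954e+01, -3.03848863e+01, -4.04995239e-05,
        9.75460309e-03,  2.81427511e-06]), 'tool_pos': array([ 0.23960363, -0.57635476,  0.22993788]), 'ee_rot': array([-1.68616043,  1.5683703 ,  1.84921099]), 'ft_force': array([-0.27608471,  0.2386348 , -0.01239988]), 'moment': array([-0.0188601 , -0.0488314 ,  0.02418919]), 'width': 0.08535825559283201}
scene {'fx': 485.01541087039, 'fy': 485.01541087039, 'cx': 324.7112154121314, 'cy': 240.04455138117987, 'rvec': array([ 1.88613995,  1.3352652 , -0.62444504]), 'tvec': array([-0.15978673, -0.23920791,  1.46945263])}
top {'fx': 482.817037163952, 'fy': 482.817037163952, 'cx': 326.7156101185713, 'cy': 235.77018281529172, 'rvec': array([ 2.17389634, -2.2258165 ,  0.07942467]), 'tvec': array([0.01174089, 0.47972012, 0.97467847])}
```

View pics/scene0.png

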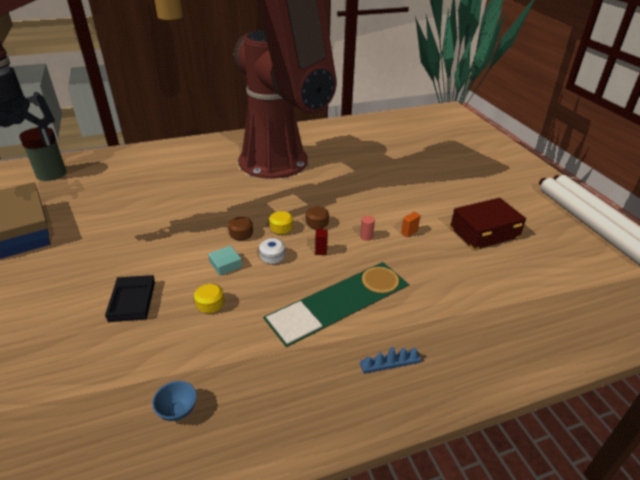

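View pics/top0.png

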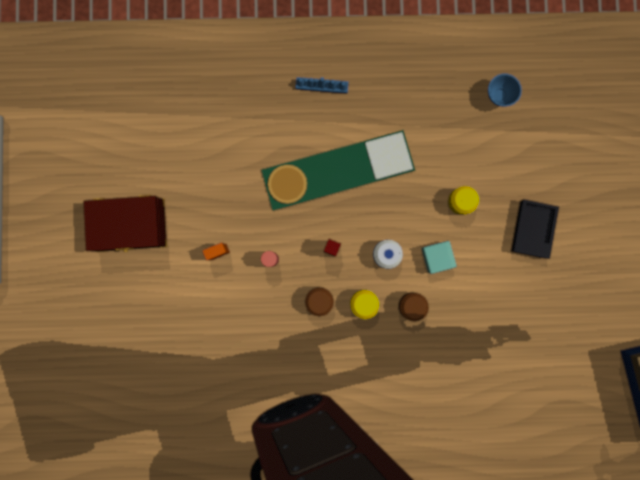

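Scene: everything stands upright. In the top view the weight is at (439,257), white jar (388,254), dark red square seal (332,247), pink (270,259), orange (216,251), coaster (287,184), paper (390,155), box (124,223) and inkstone (535,229). The jar look-alikes are yellow at (465,200) and (366,304), and brown at (319,301) and (413,306). Only (388,254) is white with a blue dot, so it is the jar.

```bash
cat > h.py <<'E'
from cell import r, imaging
import cv2, numpy as np
from scipy.optimize import minimize
from scipy.spatial.transform import Rotation as Ro
def tool():
    s=r.observe(); T=np.eye(4); T[:3,:3]=Ro.from_euler('xyz',s['ee_rot']).as_matrix(); T[:3,3]=s['tool_pos']; return s,T
def look(n):
    s,T=tool(); c=imaging.read_camera(n)
    if n=="wrist":
        W=np.linalg.inv(T@np.array(c["tool_from_camera"])); c["R"],c["t"]=W[:3,:3],W[:3,3]
    else: c["R"],c["t"]=cv2.Rodrigues(np.array(c["rvec"]))[0],np.array(c["tvec"])
    c["K"]=np.array([[c["fx"],0,c["cx"]],[0,c["fy"],c["cy"]],[0,0,1]]); return c
def proj(c,P):
    return cv2.projectPoints(np.float64(P).reshape(-1,1,3),cv2.Rodrigues(c["R"])[0],c["t"],c["K"],None)[0].reshape(-1,2)
def back(c,uv,z):
    d=c["R"].T@np.linalg.inv(c["K"])@np.array([uv[0],uv[1],1.]); o=-c["R"].T@c["t"]
    return (o+d*(z-o[2])/d[2])[:2]
def box(a,b,z0,z1): return np.array([[i*a/2,j*b/2,z] for i in(-1,1) for j in(-1,1) for z in(z0,z1)])
def cyl(d,z0,z1):
    t=np.linspace(0,2*np.pi,40,endpoint=False); return np.array([[d/2*np.cos(q),d/2*np.sin(q),z] for q in t for z in(z0,z1)])
M=dict(jar=cyl(.058,.006,.036),weight=box(.056,.056,0,.028),square_seal=box(.028,.028,0,.058),round_seal=cyl(.032,0,.054),
 oblong_seal=box(.022,.042,0,.05),coaster=cyl(.08,.003,.007),paper=box(.08,.08,.003,.005),box=box(.1,.14,0,.06),felt=box(.09,.31,0,.003))
def place(m,p): # p=x,y,yaw
    P=m@Ro.from_euler('z',p[2]).as_matrix().T; return P+[p[0],p[1],p[3] if len(p)>3 else 0]
def fit(c,mask,m,p0,z=0):
    """best x,y,yaw by overlap of the model hull with the mask (blurred for smoothness)"""
    S=8; 
    def cost(p):
        h=cv2.convexHull(np.float32(proj(c,place(m,[*p,z]))))
        k=np.zeros(mask.shape,np.uint8); cv2.fillConvexPoly(k,np.int32(h*16),255,cv2.LINE_AA,4)
        return np.abs(k/255.-mask/255.).sum()/max(1,mask.sum()/255.)
    best=None
    for y in np.arange(0,np.pi,np.pi/8):
        q=np.array([p0[0],p0[1],p0[2]+y])
        s=minimize(cost,q,method='Nelder-Mead',options=dict(initial_simplex=q+np.array([[0,0,0],[.012,0,0],[0,.012,0],[0,0,.3]]),xatol=1e-4,fatol=1e-4))
        if best is None or s.fun<best.fun: best=s
    return best.x,best.fun
def segment(c,lo,hi,seed=None,win=None):
    hsv=cv2.cvtColor(c["color"],cv2.COLOR_BGR2HSV)
    lo,hi=np.array(lo),np.array(hi)
    m=cv2.inRange(hsv,lo,hi) if lo[0]>=0 else cv2.inRange(hsv,(180+lo[0],*lo[1:]),(180,*hi[1:]))|cv2.inRange(hsv,(0,*lo[1:]),hi)
    if win is not None:
        k=np.zeros_like(m); x,y,w=map(int,win); k[max(0,y-w):y+w,max(0,x-w):x+w]=255; m&=k
    n,l,st,_=cv2.connectedComponentsWithStats(m)
    if n<2: return m
    return np.uint8(l==1+np.argmax(st[1:,4]))*255
E
python3 - <<'E'
from h import *
c=look("top"); hsv=cv2.cvtColor(c["color"],cv2.COLOR_BGR2HSV)
for n,(u,v) in dict(jar=(380,248),weight=(439,257),sq=(332,247),rnd=(270,259),obl=(216,251),coaster=(287,184),paper=(390,155),box=(124,223),felt=(338,172),table=(300,240),shadow=(430,262)).items(): print(n,hsv[v,u])
g=lambda uv,z:np.round(back(c,uv,z),4)
for n,u,z in [("jar",(388,254),.04),("weight",(439,257),.028),("sq",(332,247),.058),("rnd",(270,259),.054),("obl",(216,251),.05),("coaster",(287,184),.007),("paper",(390,155),.005),("box",(124,223),.06)]:
    p=g(u,z); print(n,p,round(float(np.hypot(*p)),3))
cv2.imwrite("pics/crop.png",cv2.resize(c["color"][190:320,190:480],None,fx=2.7,fy=2.7,interpolation=cv2.INTER_CUBIC))
E
```

```text
jar [ 90   3 174]
weight [ 82  86 160]
sq [  1 233  94]
rnd [  5 140 182]
obl [ 13 243 176]
coaster [ 18 178 145]
paper [ 36  14 180]
box [  4 223  63]
felt [ 74 156  75]
table [ 17 133 152]
shadow [ 82  86 157]
jar [ 0.4392 -0.1203] 0.455
weight [ 0.4309 -0.225 ] 0.486
sq [ 0.4552 -0.0087] 0.455
rnd [0.4347 0.113 ] 0.449
obl [0.4529 0.2188] 0.503
coaster [0.5895 0.08  ] 0.595
paper [ 0.6462 -0.1359] 0.66
box [0.5112 0.3941] 0.645
```

View pics/crop.png

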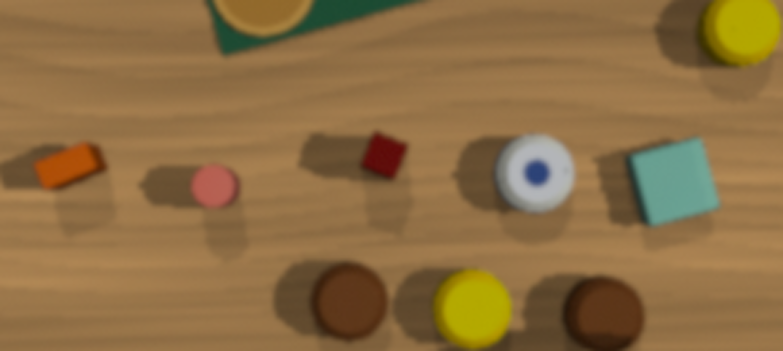

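The crop confirms it: the white jar with the blue dot is at crop (536,173), which is top (388,254). The coaster to paper distance of 0.223 m agrees with the expected 0.22 m. Next I'll fit the poses.

```bash
cat > fitall.py <<'E'
from h import *
C=dict(jar=((0,0,110),(180,60,255),(.4392,-.1203),0),weight=((75,50,60),(95,160,255),(.4309,-.225),0),
 square_seal=((-6,190,40),(8,255,140),(.4552,-.0087),0),round_seal=((-8,90,90),(9,185,255),(.4347,.113),0),
 oblong_seal=((8,200,90),(18,255,255),(.4529,.2188),0),paper=((0,0,120),(180,60,255),(.6462,-.1359),0),
 box=((-10,150,20),(12,255,110),(.5112,.3941),0),felt=None)
if __name__=="__main__":
    for cam in ("top",):
        c=look(cam)
        for n,v in C.items():
            if v is None: continue
            uv=proj(c,[[*v[2],.03]])[0]
            m=segment(c,v[0],v[1],win=(*uv,60 if n=="box" else 38))
            if n=="jar": m=cv2.morphologyEx(m,cv2.MORPH_CLOSE,np.ones((15,15),np.uint8))
            p,f=fit(c,m,M[n],(*v[2],0)); print(cam,n,np.round(p[:2],4),"yaw",round(np.degrees(p[2])%180,1),"err",round(f,3))
        hsv=cv2.cvtColor(c["color"],cv2.COLOR_BGR2HSV)
        g=cv2.inRange(hsv,(60,100,30),(90,255,140)); g[:100]=0;g[240:]=0
        m=cv2.drawContours(np.zeros_like(g),[cv2.convexHull(cv2.findNonZero(g))],-1,255,-1)
        p,f=fit(c,m,M["felt"],(.618,-.028,0)); print("felt",np.round(p[:2],4),np.degrees(p[2])%180,f)
E
python3 fitall.py
```

```text
top jar [ 0.4391 -0.1209] yaw 6.8 err 0.202
top weight [ 0.4318 -0.2275] yaw 7.9 err 0.295Traceback (most recent call last):
  File "fitall.py", line 12, in <module>
    m=segment(c,v[0],v[1],win=(*uv,60 if n=="box" else 38))
  File "h.py", line 41, in segment
    m=cv2.inRange(hsv,lo,hi) if lo[0]>=0 else cv2.inRange(hsv,(180+lo[0],*lo[1:]),(180,*hi[1:]))|cv2.inRange(hsv,(0,*lo[1:]),hi)
                                              ~~~~~~~~~~~^^^^^^^^^^^^^^^^^^^^^^^^^^^^^^^^^^^^^^^
cv2.error: OpenCV(4.12.0) :-1: error: (-5:Bad argument) in function 'inRange'
> Overload resolution failed:
>  - lowerb is not a numerical tuple
>  - Expected Ptr<cv::UMat> for argument 'lowerb'
```

```bash
python3 - <<'E'
s=open('h.py').read()
s=s.replace("""(180+lo[0],*lo[1:]),(180,*hi[1:]))|cv2.inRange(hsv,(0,*lo[1:]),hi)""","""np.array([180+lo[0],*lo[1:]]),np.array([180,*hi[1:]]))|cv2.inRange(hsv,np.array([0,*lo[1:]]),hi)""")
s=s.replace("""    S=8; 
""","""    S=4; x,y,w,hh=cv2.boundingRect(mask); o=np.array([x-10,y-10]); o=np.maximum(o,0)
    mask=cv2.resize(mask[o[1]:y+hh+10,o[0]:x+w+10],None,fx=S,fy=S,interpolation=cv2.INTER_LINEAR)
""")
s=s.replace("np.int32(h*16),255,cv2.LINE_AA","np.int32(((h+.5-o)*S-.5)*16),255,cv2.LINE_8")
open('h.py','w').write(s)
E
python3 fitall.py
```

```text
top jar [ 0.44   -0.1221] yaw 23.4 err 0.133
top weight [ 0.4316 -0.2282] yaw 99.9 err 0.206
top square_seal [ 0.454  -0.0077] yaw 66.2 err 0.328
top round_seal [0.4358 0.1169] yaw 24.8 err 0.127
top oblong_seal [0.4534 0.2245] yaw 14.5 err 0.232
top paper [ 0.6462 -0.1334] yaw 104.9 err 0.039
top box [0.5122 0.4034] yaw 1.4 err 0.08
felt [ 0.6174 -0.0287] 13.842757767653998 0.2081062586225932
```

```bash
cat >> h.py <<'E'
def go(x,y,z,jaw=None,tilt=True):
    """print what is left to do: turn about tool x (jaw = world angle of tool y, deg, mod 180), shift after that turn, cm"""
    s,T=tool(); R=T[:3,:3]; a=np.degrees(np.arctan2(R[1,1],R[0,1]))
    th=0 if jaw is None else -((jaw-a+90)%180-90)   # tool x is down
    Rt=R@Ro.from_rotvec([np.radians(th),0,0]).as_matrix()
    d=np.array([x,y,z])-T[:3,3]
    print("jaw now %.1f; turn x %.1f deg; shift after %s cm; before turn %s; xaxis %s; q6 %.2f t %.1f"%(a,th,np.round(Rt.T@d*100,2),np.round(R.T@d*100,2),np.round(R[:,0],3),s['qpos'][5],s['time_s']))
E
python3 - <<'E'
from h import *
s,T=tool(); print(T.round(3))
c=look("wrist"); print(np.round(c["tool_from_camera"],3),c["fx"])
cv2.imwrite("pics/w0.png",c["color"])
go(.4316,-.2275,.15,15)
go(.4316,-.2275,.15,105)
E
```

```text
[[-0.     0.384 -0.923  0.24 ]
 [ 0.001 -0.923 -0.384 -0.577]
 [-1.    -0.001 -0.     0.231]
 [ 0.     0.     0.     1.   ]]
[[ 0.001 -0.258  0.966 -0.141]
 [ 1.    -0.    -0.001 -0.001]
 [ 0.     0.966  0.258 -0.065]
 [ 0.     0.     0.     1.   ]] 342.0383727577858
jaw now -67.4; turn x -82.4 deg; shift after [  8.11  27.57 -28.78] cm; before turn [  8.11 -24.9  -31.12]; xaxis [-0.     0.001 -1.   ]; q6 -0.11 t 0.3
jaw now -67.4; turn x 7.6 deg; shift after [  8.11 -28.78 -27.57] cm; before turn [  8.11 -24.9  -31.12]; xaxis [-0.     0.001 -1.   ]; q6 -0.11 t 0.3
```

View pics/w0.png

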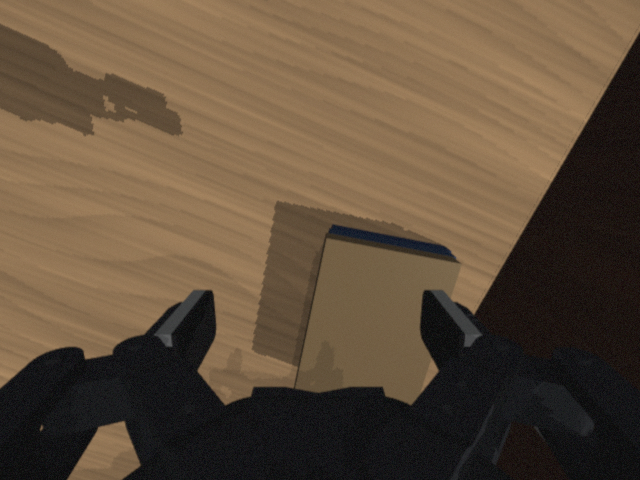

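Emit:
{"api": "jog_arm", "payload": {
  "series": [0.5,0,0,7.6,0,0,0,0.8,-3.4,-3.2,0,0,0,0,0.8,-3.4,-3.2,0,0,0,0,0.8,-3.4,-3.2,0,0,0,0,0.8,-3.4,-3.2,0,0,0,0]
}}

```text
time_s: 0.8
tool_pos: [0.3289, -0.4112, 0.194]
ee_rot: [2.686, 1.57, -0.195]
ft_force: [1.6, 1.5, -0.3]
width: 0.0851
```

Emit:
{"api": "jog_arm", "payload": {
  "series": [0.8,-3.4,-3.2,0,0,0,0,0.8,-3.4,-3.2,0,0,0,0,0.8,-3.4,-3.2,0,0,0,0,0.8,-3.4,-3.2,0,0,0,0,0,-1,-1,0,0,0,0]
}}

```text
time_s: 1.3
tool_pos: [0.4242, -0.2318, 0.1609]
ee_rot: [-1.304, 1.567, 2.103]
ft_force: [-0.2, -1.2, 0.5]
width: 0.0856
```

Emit:
{"api": "jog_arm", "payload": {
  "series": [0,0,0,0,0,0,0,0,0,0,0,0,0,0]
}}

```text
time_s: 1.5
tool_pos: [0.4242, -0.2369, 0.1628]
ee_rot: [1.558, 1.569, -1.322]
ft_force: [-0.9, -0.2, 0.3]
width: 0.0851
```

```bash
python3 - <<'E'
from h import *
go(.4316,-.2275,.15,105)
c=look("wrist"); cv2.imwrite("pics/w1.png",c["color"])
t=look("top"); cv2.imwrite("pics/t1.png",t["color"])
print(proj(c,[[.4316,-.2275,.028]]))
E
```

```text
jaw now -75.0; turn x -0.0 deg; shift after [ 1.28 -0.72 -0.96] cm; before turn [ 1.28 -0.72 -0.96]; xaxis [ 0.    -0.001 -1.   ]; q6 0.66 t 1.5
[[310.48822982 217.24710023]]
```

View pics/w1.png

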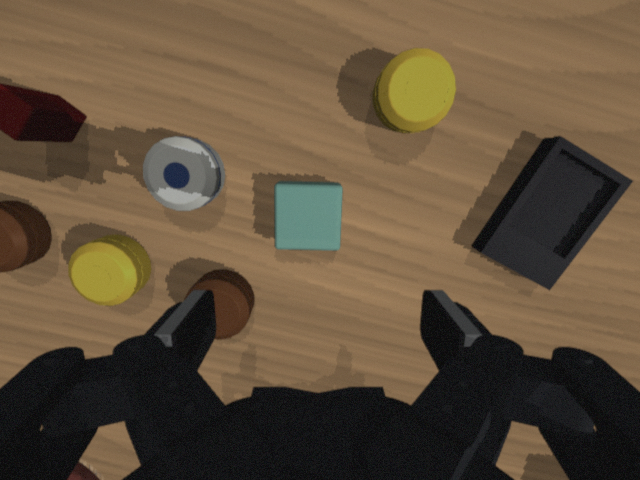

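The weight is at (309,216), square to the jaws, within 2 px of the prediction. Refining, then grasping.

```bash
python3 - <<'E'
from h import *
c=look("wrist")
m=segment(c,(75,50,60),(95,160,255),win=(309,216,60)); p,f=fit(c,m,M["weight"],(.4316,-.2275,np.radians(15)))
print(p[:2],np.degrees(p[2])%90,f); p2=back(c,(309,216),.028); print(p2)
go(*p[:2],0,np.degrees(p[2])%90+90)
# fixtures from top view, hand in view: paper/coaster
t=look("top"); hsv=cv2.cvtColor(t["color"],cv2.COLOR_BGR2HSV)
for n,lo,hi,w,z in (("paper",(0,0,120),(180,60,255),(390,155,32),.005),("coaster",(8,150,110),(25,255,255),(287,184,28),.007)):
    m=segment(t,lo,hi,win=w); M_=cv2.moments(m,True); u=(M_['m10']/M_['m00'],M_['m01']/M_['m00']); print(n,M_['m00'],u,back(t,u,z))
# jar lid dot
E
```

```text
[ 0.42953402 -0.22578874] 14.857088922397743 0.10130059732334785
[ 0.43207016 -0.22678732]
jaw now -75.2; turn x -0.0 deg; shift after [16.28 -1.02 -0.85] cm; before turn [16.28 -1.02 -0.85]; xaxis [ 0.001 -0.001 -1.   ]; q6 0.66 t 1.6
paper 1552.0 (388.722293814433, 155.10180412371133) [ 0.646053   -0.13325675]
coaster 1078.0 (286.8831168831169, 183.74118738404454) [0.59003237 0.08018951]
```

Emit:
{"api": "jog_arm", "payload": {
  "series": [3,-1.0,-1.0,0,0,0,0,4,0,0,0,0,0,0,4,0,0,0,0,0,0,3.3,0,0,0,0,0,0,1.5,0,0,0,0,0,0]
}}

```text
time_s: 2.2
tool_pos: [0.4284, -0.2232, 0.001]
ee_rot: [-0.859, 1.565, 2.542]
ft_force: [0.4, -0.2, 0.6]
width: 0.0855
```

Emit:
{"api": "jog_arm", "payload": {
  "series": [0,0,0,0,0,0,0,0.3,0,0,0,0,0,0.5,0,0,0,0,0,0,1,0,0,0,0,0,0,1,0,0,0,0,0,0,1]
}}

```text
time_s: 2.7
tool_pos: [0.4326, -0.2251, 0.003]
ee_rot: [2.198, 1.567, -0.683]
ft_force: [0.0, -1.6, 3.8]
width: 0.0544
```

Emit:
{"api": "jog_arm", "payload": {
  "series": [0,0,0,0,0,0,1,0,0,0,0,0,0,1,0,0,0,0,0,0,1]
}}

```text
time_s: 3.0
tool_pos: [0.4326, -0.2251, 0.003]
ee_rot: [2.155, 1.567, -0.725]
ft_force: [-0.9, -2.0, 6.2]
width: 0.0547
```

Emit:
{"api": "jog_arm", "payload": {
  "series": [-1,0,0,0,0,0,1,-3.5,0,0,0,0,0,1,-3.5,0,-1,0,0,0,1,-1,-0.5,-4,0,0,0,1,0,-0.7,-4.3,0,0,0,1]
}}

```text
time_s: 3.5
tool_pos: [0.5194, -0.1888, 0.0942]
ee_rot: [2.379, 1.567, -0.504]
ft_force: [-0.0, -0.7, -2.7]
width: 0.0546
```

Emit:
{"api": "jog_arm", "payload": {
  "series": [0,-0.7,-4.3,0,0,0,1,0,-0.7,-4.3,0,0,0,1,0,-0.7,-4,0,0,0,1,0,0,-1,0,0,0,1,0,0,0,0,0,0,1]
}}

```text
time_s: 4.0
tool_pos: [0.6441, -0.1315, 0.0906]
ee_rot: [-0.552, 1.569, 2.853]
ft_force: [-1.5, -0.2, -2.5]
width: 0.0546
```

```bash
python3 - <<'E'
from h import *
go(.6461,-.1333,.01,104.8); print(r.observe()['width'],r.observe()['ft_force'])
c=look("wrist"); cv2.imwrite("pics/w2.png",c["color"]); print(proj(c,[[.6461,-.1333,.005],[.59,.0802,.007]]))
E
```

```text
jaw now -74.9; turn x 0.3 deg; shift after [ 8.06  0.23 -0.16] cm; before turn [ 8.06  0.23 -0.16]; xaxis [-0.001  0.    -1.   ]; q6 1.00 t 4.0
0.05458283381873156 [-1.46237561 -0.1806057  -2.54813629]
[[ 3.23038770e+02  2.42742677e+02]
 [-2.30109831e-01  2.41433574e+02]]
```

View pics/w2.png

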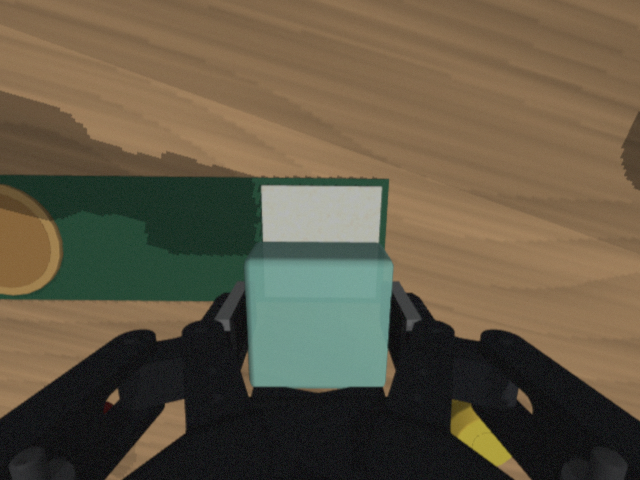

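```bash
python3 - <<'E'
from h import *
c=look("wrist"); s,T=tool(); 
for u in ((319,266),(319,386),(247,330),(391,330)):
    b=back(c,u,.1156); print(u,(T[:3,:3].T@(np.array([*b,0])-[*T[:2,3],0])*100).round(2))
print((T[:3,:3].T@(np.array([*back(c,(321.7,241.5),.005),0])-[*T[:2,3],0])*100).round(2), back(c,(321.7,241.5),.005))
E
```

```text
(319, 266) [-0.01 -0.1  -2.48]
(319, 386) [ 0.01 -0.1   2.55]
(247, 330) [ 0.   -2.82  0.08]
(391, 330) [-0.    2.61  0.06]
[-0.    0.1  -0.32] [ 0.64513497 -0.13275155]
```

Emit:
{"api": "jog_arm", "payload": {
  "series": [1.5,0.2,-0.25,0,0,0,1,2.5,0,0,0,0,0,1,2,0,0,0,0,0,1,1,0,0,0,0,0,1,0.5,0,0,0,0,0,1]
}}

```text
time_s: 4.6
tool_pos: [0.6444, -0.1343, 0.0139]
ee_rot: [-0.557, 1.567, 2.844]
ft_force: [0.1, 0.3, -3.6]
width: 0.0546
```

Emit:
{"api": "jog_arm", "payload": {
  "series": [0.2,0,0,0,0,0,1,0.2,0,0,0,0,0,1,0.15,0,0,0,0,0,1,0,0,0,0,0,1,0,0,0,0,0,0,1]
}}

```text
validation failed for argument at $.se...
```

Emit:
{"api": "jog_arm", "payload": {
  "series": [0.2,0,0,0,0,0,1,0.2,0,0,0,0,0,1,0.1,0,0,0,0,0,1,0,0,0,0,0,0,1]
}}

```text
time_s: 5.0
tool_pos: [0.6473, -0.1342, 0.0121]
ee_rot: [2.563, 1.569, -0.318]
ft_force: [-0.5, -0.4, -2.6]
width: 0.0546
```

Emit:
{"api": "jog_arm", "payload": {
  "series": [0.15,0,0,0,0,0,1,0.15,0,0,0,0,0,1,0,0,0,0,0,0,1]
}}

```text
time_s: 5.3
tool_pos: [0.6467, -0.134, 0.0082]
ee_rot: [-1.007, 1.571, 2.396]
ft_force: [0.3, 0.4, -2.2]
width: 0.0549
```

Emit:
{"api": "jog_arm", "payload": {
  "series": [0.1,0,0,0,0,0,1,0.1,0,0,0,0,0,1,0,0,0,0,0,0,1]
}}

```text
time_s: 5.6
tool_pos: [0.6467, -0.1341, 0.0081]
ee_rot: [-0.404, 1.57, 2.998]
ft_force: [-4.4, 1.3, 5.9]
width: 0.0547
```

Emit:
{"api": "jog_arm", "payload": {
  "series": [0,0,0,0,0,0,0.2,0,0,0,0,0,0,0,0,0,0,0,0,0,0,-2,0,0,0,0,0,0,-4,0,0,0,0,0,0]
}}

```text
time_s: 6.1
tool_pos: [0.643, -0.133, 0.0622]
ee_rot: [-0.573, 1.561, 2.829]
ft_force: [-0.4, 0.2, 0.6]
width: 0.0854
```

Emit:
{"api": "jog_arm", "payload": {
  "series": [-4,0,2,0,0,0,0,-3,-1,3.7,0,0,0,0,0,-1.4,4.5,0,0,0,0,0,-1.4,4.5,0,0,0,0,0,-1.4,4,0,0,0,0]
}}

```text
time_s: 6.6
tool_pos: [0.4509, -0.1321, 0.1365]
ee_rot: [2.0, 1.57, -0.881]
ft_force: [-0.7, 0.6, 1.2]
width: 0.0852
```

Emit:
{"api": "jog_arm", "payload": {
  "series": [0,-1.4,2,0,0,0,0,0,0,0,0,0,0,0,0,0,0,0,0,0,0]
}}

```text
time_s: 6.9
tool_pos: [0.4302, -0.124, 0.1367]
ee_rot: [2.478, 1.569, -0.403]
ft_force: [0.5, 1.0, 0.7]
width: 0.0851
```

```bash
python3 - <<'E'
from h import *
go(.44,-.121,.01)
c=look("wrist"); t=look("top")
cv2.imwrite("pics/w3.png",np.hstack([cv2.resize(c["color"],None,fx=.75,fy=.75),cv2.resize(t["color"][110:350,200:440],(320,360))])); print(proj(c,[[.44,-.121,.04]]))
for k,p in (("w",c),("t",t)):
    hsv=cv2.cvtColor(p["color"],cv2.COLOR_BGR2HSV); uv=proj(p,[[.44,-.121,.04]])[0]
    m=segment(p,(105,100,30),(130,255,255),win=(*uv,40 if k=="w" else 12)); q=cv2.moments(m,True); u=(q['m10']/q['m00'],q['m01']/q['m00']); print(k,q['m00'],u,back(p,u,.04))
m=segment(t,(75,50,60),(95,160,255),win=(*proj(t,[[.6461,-.1333,.033]])[0],30)); q=cv2.moments(m,True); u=(q['m10']/q['m00'],q['m01']/q['m00']); print("weight",q['m00'],back(t,u,.033))
E
```

```text
jaw now -75.1; turn x 0.0 deg; shift after [12.67 -0.05 -1.01] cm; before turn [12.67 -0.05 -1.01]; xaxis [ 0.002 -0.001 -1.   ]; q6 0.87 t 6.9
[[318.94422117 227.0167391 ]]
w 517.0 (316.8646034816248, 227.4854932301741) [ 0.43928666 -0.11965509]Traceback (most recent call last):
  File "<stdin>", line 7, in <module>
ZeroDivisionError: float division by zero
```

View pics/w3.png

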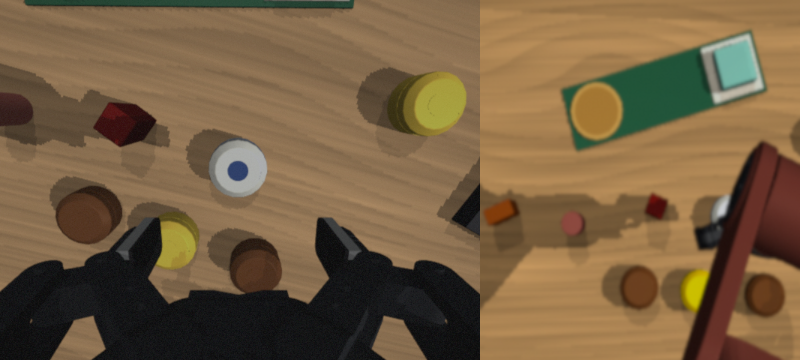

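Emit:
{"api": "jog_arm", "payload": {
  "series": [2,-0.2,-1.0,0,0,0,0,3.5,0,0,0,0,0,0,3.5,0,0,0,0,0,0,3,0,0,0,0,0,0,1.5,0,0,0,0,0,0]
}}

```text
time_s: 7.5
tool_pos: [0.4383, -0.1188, -0.0015]
ee_rot: [-0.684, 1.567, 2.719]
ft_force: [0.0, 0.6, 0.7]
width: 0.0856
```

Emit:
{"api": "jog_arm", "payload": {
  "series": [0,0,0,0,0,0,0,0,0,0,0,0,0,0.3,0,0,0,0,0,0,0.5,0,0,0,0,0,0,1,0,0,0,0,0,0,1]
}}

```text
time_s: 8.0
tool_pos: [0.441, -0.1202, 0.0031]
ee_rot: [2.483, 1.566, -0.397]
ft_force: [1.0, -0.4, 3.8]
width: 0.0562
```

Emit:
{"api": "jog_arm", "payload": {
  "series": [0,0,0,0,0,0,1,0,0,0,0,0,0,1,0,0,0,0,0,0,1]
}}

```text
time_s: 8.3
tool_pos: [0.441, -0.1202, 0.0031]
ee_rot: [2.489, 1.566, -0.391]
ft_force: [0.7, -0.7, 6.2]
width: 0.0561
```

Emit:
{"api": "jog_arm", "payload": {
  "series": [-1,0,0,0,0,0,1,-3.5,0,0,0,0,0,1,-3.5,0,0,0,0,0,1,-1.5,-2,-2.6,0,0,0,1,0,-2.7,-3.4,0,0,0,1]
}}

```text
time_s: 8.8
tool_pos: [0.4865, -0.0593, 0.0997]
ee_rot: [2.495, 1.565, -0.389]
ft_force: [1.5, -0.3, -0.8]
width: 0.056
```

Emit:
{"api": "jog_arm", "payload": {
  "series": [0,-2.7,-3.4,0,0,0,1,0,-2.7,-3.4,0,0,0,1,0,-2.7,-3.4,0,0,0,1,0,-2.6,-3.2,0,0,0,1,0,0,0,0,0,0,1]
}}

```text
time_s: 9.3
tool_pos: [0.5886, 0.0836, 0.0967]
ee_rot: [-2.756, 1.568, 0.651]
ft_force: [0.8, -0.4, -1.6]
width: 0.0559
```

Emit:
{"api": "jog_arm", "payload": {
  "series": [0,0,0,0,0,0,1]
}}

```text
time_s: 9.4
tool_pos: [0.5855, 0.0803, 0.0957]
ee_rot: [-0.052, 1.568, -2.93]
ft_force: [-0.1, -1.0, -2.5]
width: 0.0563
```

```bash
python3 - <<'E'
from h import *
go(.59,.0802,.009)
c=look("wrist"); cv2.imwrite("pics/w4.png",c["color"]); print(proj(c,[[.59,.0802,.007],[.6461,-.1333,.005]]))
E
```

```text
jaw now -74.9; turn x 0.0 deg; shift after [ 8.67  0.13 -0.45] cm; before turn [ 8.67  0.13 -0.45]; xaxis [-0.002 -0.001 -1.   ]; q6 1.33 t 9.4
[[321.5576831  237.52070505]
 [636.66157332 238.728738  ]]
```

View pics/w4.png

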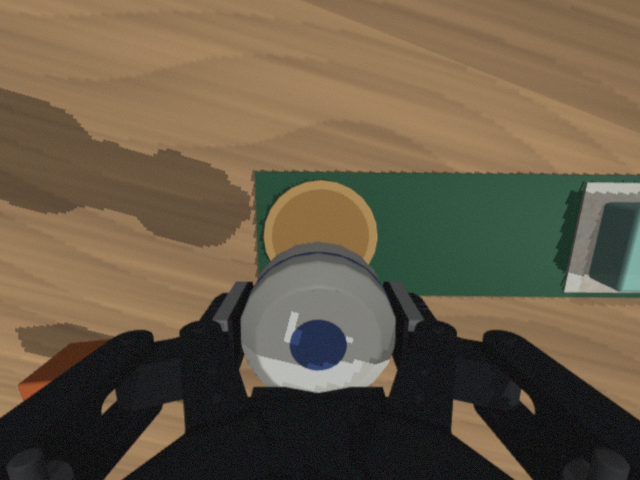

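```bash
python3 - <<'E'
from h import *
c=look("wrist"); s,T=tool(); b=back(c,(318.5,344),.1327)
f=lambda b:(T[:3,:3].T@(np.array([*b,0])-[*T[:2,3],0])*100).round(2)
print("jar",f(b),"coaster",f(back(c,(321.2,236.5),.007)),T[:3,3])
E
```

```text
jar [-0.   -0.14 -0.02] coaster [-0.    0.06 -0.53] [0.58487113 0.07899696 0.09557093]
```

Emit:
{"api": "jog_arm", "payload": {
  "series": [1.5,0.2,-0.5,0,0,0,1,2.7,0,0,0,0,0,1,2.3,0,0,0,0,0,1,1,0,0,0,0,0,1,0.4,0,0,0,0,0,1]
}}

```text
time_s: 10.0
tool_pos: [0.5899, 0.0779, 0.0158]
ee_rot: [-0.219, 1.567, -3.1]
ft_force: [0.7, -0.3, -2.0]
width: 0.0563
```

Emit:
{"api": "jog_arm", "payload": {
  "series": [0.2,0,0,0,0,0,1,0.2,0,0,0,0,0,1,0,0,0,0,0,0,1,0,0,0,0,0,0,1]
}}

```text
time_s: 10.4
tool_pos: [0.5926, 0.079, 0.0143]
ee_rot: [2.88, 1.569, -0.0]
ft_force: [0.4, -0.5, -2.4]
width: 0.0559
```

Emit:
{"api": "jog_arm", "payload": {
  "series": [0.2,0,0,0,0,0,1,0.1,0,0,0,0,0,1,0,0,0,0,0,0,1]
}}

```text
time_s: 10.7
tool_pos: [0.5919, 0.079, 0.0102]
ee_rot: [-1.067, 1.571, 2.335]
ft_force: [0.6, 0.4, -1.5]
width: 0.0562
```

Emit:
{"api": "jog_arm", "payload": {
  "series": [0.15,0,0,0,0,0,1,0,0,0,0,0,0,1]
}}

```text
time_s: 10.9
tool_pos: [0.5919, 0.079, 0.0102]
ee_rot: [-0.14, 1.57, -3.021]
ft_force: [-3.5, 0.1, 6.5]
width: 0.0559
```

Emit:
{"api": "jog_arm", "payload": {
  "series": [0,0,0,0,0,0,0.2,0,0,0,0,0,0,0,0,0,0,0,0,0,0,-2,0,0,0,0,0,0,-4,0,0,0,0,0,0]
}}

```text
time_s: 11.4
tool_pos: [0.588, 0.0788, 0.0652]
ee_rot: [-0.247, 1.562, -3.127]
ft_force: [1.0, 0.0, 0.2]
width: 0.0855
```

Emit:
{"api": "jog_arm", "payload": {
  "series": [-3,0,0,-8,0,0,0,-3,0,0,-8,0,0,0,-1,0,0,-8,0,0,0,0,0,0,-8,0,0,0,0,0,0,-8,0,0,0]
}}

```text
time_s: 11.9
tool_pos: [0.5925, 0.079, 0.1398]
ee_rot: [2.193, 1.569, 0.016]
ft_force: [0.6, 0.3, -0.1]
width: 0.085
```

Emit:
{"api": "jog_arm", "payload": {
  "series": [0,0,1,-8,0,0,0,0,-2.2,3.6,0,0,0,0,0,-2.2,3.6,0,0,0,0,0,-2.2,3.6,0,0,0,0,0,-1.7,2.2,0,0,0,0]
}}

```text
time_s: 12.4
tool_pos: [0.4506, -0.0082, 0.1381]
ee_rot: [-0.927, 1.569, -2.97]
ft_force: [-0.2, -0.9, 0.4]
width: 0.0855
```

Emit:
{"api": "jog_arm", "payload": {
  "series": [0,0,0,0,0,0,0,0,0,0,0,0,0,0]
}}

```text
time_s: 12.6
tool_pos: [0.4534, -0.0075, 0.1391]
ee_rot: [2.084, 1.569, 0.04]
ft_force: [0.6, 0.5, 0.4]
width: 0.0855
```

```bash
python3 - <<'E'
from h import *
go(.454,-.0077,.03,153)
c=look("wrist"); cv2.imwrite("pics/w5.png",c["color"]); print(proj(c,[[.454,-.0077,.058]]))
E
```

```text
jaw now -27.1; turn x -0.1 deg; shift after [10.91  0.05  0.  ] cm; before turn [10.91  0.05  0.  ]; xaxis [ 0.002  0.    -1.   ]; q6 0.30 t 12.6
[[320.16482322 248.44034598]]
```

View pics/w5.png

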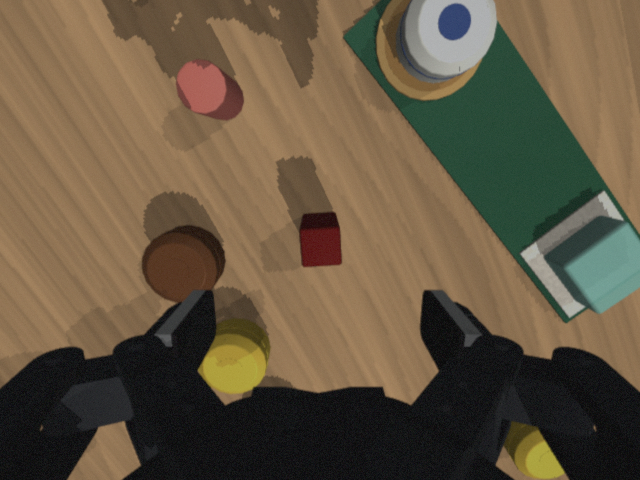

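Emit:
{"api": "jog_arm", "payload": {
  "series": [2,0.1,-0.1,2,0,0,0,3.5,0,0,0,0,0,0,3.5,0,0,0,0,0,0,2.4,0,0,0,0,0,0,1,0,0,0,0,0,0]
}}

```text
time_s: 13.15
tool_pos: [0.4536, -0.0061, 0.0123]
ee_rot: [-1.275, 1.567, 2.932]
ft_force: [-0.0, 0.7, 0.2]
width: 0.0853
```

Emit:
{"api": "jog_arm", "payload": {
  "series": [0,0,0,0,0,0,0,0,0,0,0,0,0,0.4,0,0,0,0,0,0,0.6,0,0,0,0,0,0,0.7,0,0,0,0,0,0,1]
}}

```text
time_s: 13.65
tool_pos: [0.4555, -0.007, 0.0159]
ee_rot: [1.905, 1.568, -0.172]
ft_force: [-1.4, -0.4, 11.2]
width: 0.0285
```

Emit:
{"api": "jog_arm", "payload": {
  "series": [0,0,0,0,0,0,1,0,0,0,0,0,0,1,0,0,0,0,0,0,1]
}}

```text
time_s: 13.95
tool_pos: [0.4556, -0.007, 0.0161]
ee_rot: [1.954, 1.569, -0.123]
ft_force: [-1.4, -0.2, 6.6]
width: 0.0278
```

Emit:
{"api": "jog_arm", "payload": {
  "series": [-1,0,0,0,0,0,1,-3,0,0,0,0,0,1,-3,1,-0.4,0,0,0,1,-0.5,3,-1.2,0,0,0,1,0,4,-1.6,0,0,0,1]
}}

```text
time_s: 14.45
tool_pos: [0.5404, -0.0176, 0.0918]
ee_rot: [1.905, 1.569, -0.173]
ft_force: [-0.4, -0.9, -1.3]
width: 0.028
```

Emit:
{"api": "jog_arm", "payload": {
  "series": [0,4,-1.6,0,0,0,1,0,3.2,-1.4,0,0,0,1,0,0,0,0,0,0,1,0,0,0,0,0,0,1]
}}

```text
time_s: 14.85
tool_pos: [0.6169, -0.0264, 0.0893]
ee_rot: [-1.222, 1.569, 2.984]
ft_force: [1.1, 0.9, -0.9]
width: 0.0277
```

```bash
python3 - <<'E'
from h import *
go(.6182,-.0266,.019)
c=look("wrist"); cv2.imwrite("pics/w6.png",c["color"]); s,T=tool()
f=lambda b:(T[:3,:3].T@(np.array([*b,0])-[*T[:2,3],0])*100).round(2)
# jar dot and weight top as seen now
m=segment(c,(105,100,30),(130,255,255)); q=cv2.moments(m,True); u=(q['m10']/q['m00'],q['m01']/q['m00']); print("jar",q['m00'],u,back(c,u,.047))
print(proj(c,[[.59,.0802,.047],[.6461,-.1333,.033],[.6182,-.0266,.003]]))
E
```

```text
jaw now -29.0; turn x 0.0 deg; shift after [ 7.03  0.14 -0.05] cm; before turn [ 7.03  0.14 -0.05]; xaxis [-0.002  0.    -1.   ]; q6 0.35 t 14.8
jar 1140.0 (173.2263157894737, 119.02543859649123) [0.59048941 0.07970249]
[[171.8671543  118.61546463]
 [435.83494347 373.08492213]
 [321.44061268 245.55923183]]
```

View pics/w6.png

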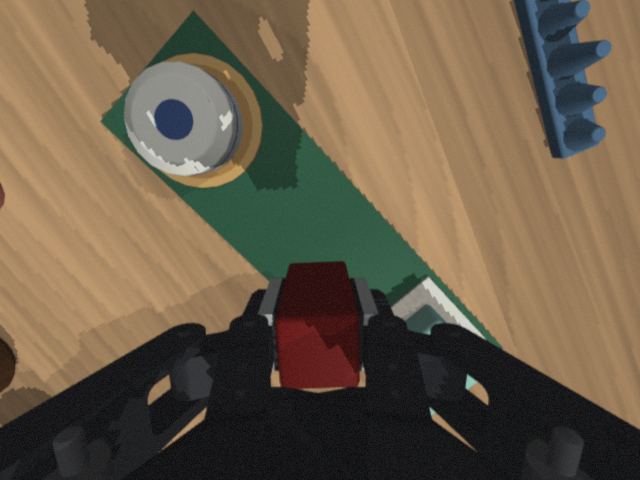

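Emit:
{"api": "jog_arm", "payload": {
  "series": [1.5,0.1,0,0,0,0,1,2.5,0,0,0,0,0,1,1.5,0,0,0,0,0,1,0.6,0,0,0,0,0,1,0.3,0,0,0,0,0,1]
}}

```text
time_s: 15.4
tool_pos: [0.6169, -0.0267, 0.0244]
ee_rot: [-1.215, 1.568, 2.991]
ft_force: [-0.8, 0.9, -1.0]
width: 0.0278
```

Emit:
{"api": "jog_arm", "payload": {
  "series": [0.15,0,0,0,0,0,1,0.15,0,0,0,0,0,1,0.15,0,0,0,0,0,1,0,0,0,0,0,0,1]
}}

```text
time_s: 15.8
tool_pos: [0.6187, -0.027, 0.0218]
ee_rot: [1.929, 1.57, -0.148]
ft_force: [-0.2, 0.7, -2.4]
width: 0.0279
```

Emit:
{"api": "jog_arm", "payload": {
  "series": [0.1,0,0,0,0,0,1,0.1,0,0,0,0,0,1,0,0,0,0,0,0,1]
}}

```text
time_s: 16.1
tool_pos: [0.6182, -0.0269, 0.0192]
ee_rot: [-1.251, 1.571, 2.954]
ft_force: [0.0, 0.8, -1.5]
width: 0.0276
```

Emit:
{"api": "jog_arm", "payload": {
  "series": [0.1,0,0,0,0,0,1,0,0,0,0,0,0,1]
}}

```text
time_s: 16.3
tool_pos: [0.6183, -0.0269, 0.0191]
ee_rot: [-1.155, 1.57, 3.051]
ft_force: [-3.0, 0.1, 4.5]
width: 0.0278
```

Emit:
{"api": "jog_arm", "payload": {
  "series": [0,0,0,0,0,0,0.4,0,0,0,0,0,0,0,0,0,0,0,0,0,0,-2,0,0,0,0,0,0,-4,0,0,0,0,0,0]
}}

```text
time_s: 16.8
tool_pos: [0.6145, -0.0264, 0.0744]
ee_rot: [-1.225, 1.562, 2.981]
ft_force: [0.3, -0.7, 0.1]
width: 0.0854
```

Emit:
{"api": "jog_arm", "payload": {
  "series": [-4,0,0,0,0,0,0,-2.5,-2,-0.3,0,0,0,0,0,-4,-0.6,0,0,0,0,0,-4.5,-0.7,0,0,0,0,0,-4.5,-0.7,0,0,0,0]
}}

```text
time_s: 17.3
tool_pos: [0.4975, 0.0667, 0.1436]
ee_rot: [2.321, 1.57, 0.243]
ft_force: [1.0, 0.0, -0.2]
width: 0.0855
```

Emit:
{"api": "jog_arm", "payload": {
  "series": [0,-4.5,-0.7,0,0,0,0,0,-3.3,-0.5,0,0,0,0,0,0,0,0,0,0,0,0,0,0,0,0,0,0]
}}

```text
time_s: 17.7
tool_pos: [0.436, 0.1146, 0.1435]
ee_rot: [1.913, 1.569, -0.163]
ft_force: [0.2, -1.0, 0.4]
width: 0.0856
```

```bash
python3 - <<'E'
from h import *
go(.4358,.115,.015)
c=look("wrist"); cv2.imwrite("pics/w7.png",c["color"]); uv=proj(c,[[.4358,.115,.054]])[0]; print(uv)
m=segment(c,(-8,100,100),(9,185,255),win=(*uv,60)); p,f=fit(c,m,M["round_seal"],(.4358,.115,0)); print(p,f); q=cv2.boundingRect(m); print(q)
c=look("top")
for n,uv0,z in (("sq",(.6182,-.0269),.061),):
    m=segment(c,(-6,190,40),(8,255,140),win=(*proj(c,[[*uv0,z]])[0],16)); q=cv2.moments(m,True); u=(q['m10']/q['m00'],q['m01']/q['m00']); print(n,back(c,u,z))
E
```

```text
jaw now -28.9; turn x 0.0 deg; shift after [ 1.285e+01 -6.000e-02 -1.000e-02] cm; before turn [ 1.285e+01 -6.000e-02 -1.000e-02]; xaxis [ 0.001 -0.    -1.   ]; q6 0.61 t 17.7
[318.66247991 244.7536018 ]
[0.43540915 0.11848015 0.43653031] 0.3513748994098712
(294, 221, 45, 42)
sq [ 0.61572396 -0.02812392]
```

View pics/w7.png

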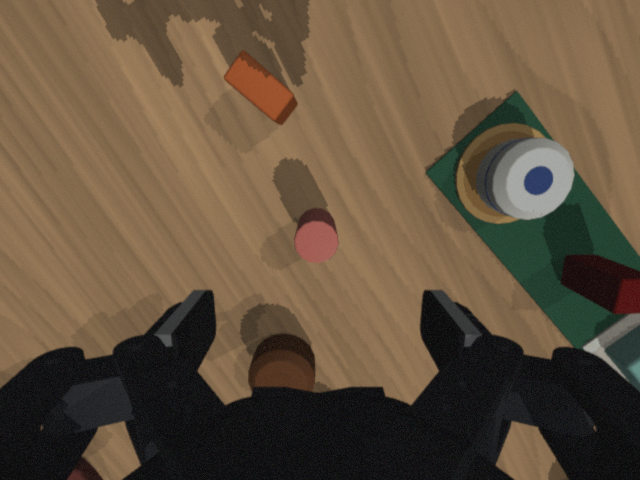

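Emit:
{"api": "jog_arm", "payload": {
  "series": [2,-0.2,-0.2,0,0,0,0,3.5,0,0,0,0,0,0,3.5,0,0,0,0,0,0,2.4,0,0,0,0,0,0,1.2,0,0,0,0,0,0]
}}

```text
time_s: 18.3
tool_pos: [0.4345, 0.1161, 0.0149]
ee_rot: [-0.917, 1.567, -2.997]
ft_force: [-0.0, 0.1, 0.2]
width: 0.0852
```

Emit:
{"api": "jog_arm", "payload": {
  "series": [0,0,0,0,0,0,0,0,0,0,0,0,0,0.4,0,0,0,0,0,0,0.5,0,0,0,0,0,0,0.65,0,0,0,0,0,0,1]
}}

```text
time_s: 18.8
tool_pos: [0.4365, 0.1173, 0.0187]
ee_rot: [2.22, 1.568, 0.142]
ft_force: [2.9, 0.6, -0.3]
width: 0.0307
```

Emit:
{"api": "jog_arm", "payload": {
  "series": [0,0,0,0,0,0,1,0,0,0,0,0,0,1,0,0,0,0,0,0,1]
}}

```text
time_s: 19.1
tool_pos: [0.4365, 0.1173, 0.0187]
ee_rot: [2.193, 1.568, 0.116]
ft_force: [-1.0, -0.3, 6.1]
width: 0.0306
```

Emit:
{"api": "jog_arm", "payload": {
  "series": [-1,0,0,0,0,0,1,-4,0,0,0,0,0,1,-4,0,0,0,0,0,1,-1.5,2,0.8,0,0,0,1,0,4,1.5,0,0,0,1]
}}

```text
time_s: 19.6
tool_pos: [0.4778, 0.0691, 0.1259]
ee_rot: [2.254, 1.565, 0.18]
ft_force: [0.5, 0.3, -0.6]
width: 0.0306
```

Emit:
{"api": "jog_arm", "payload": {
  "series": [0,4.4,1.7,0,0,0,1,0,4.4,1.7,0,0,0,1,0,4.4,1.7,0,0,0,1,0,4.4,1.7,0,0,0,1,0,4.4,1.7,0,0,0,1]
}}

```text
time_s: 20.1
tool_pos: [0.628, -0.1147, 0.1223]
ee_rot: [-1.551, 1.57, 2.654]
ft_force: [0.3, 0.0, -0.4]
width: 0.0309
```

Emit:
{"api": "jog_arm", "payload": {
  "series": [0,2.4,0.9,0,0,0,1,0,0,0,0,0,0,1,0,0,0,0,0,0,1]
}}

```text
time_s: 20.4
tool_pos: [0.6435, -0.1328, 0.1219]
ee_rot: [-1.592, 1.569, 2.613]
ft_force: [-0.9, 1.2, -1.5]
width: 0.0309
```

```bash
python3 - <<'E'
from h import *
go(.6461,-.1333,.052)
c=look("wrist"); cv2.imwrite("pics/w8.png",c["color"]); print(proj(c,[[.6461,-.1333,.033],[.6182,-.0269,.061]]))
E
```

```text
jaw now -29.1; turn x 0.0 deg; shift after [ 6.99  0.26 -0.08] cm; before turn [ 6.99  0.26 -0.08]; xaxis [-0.002  0.001 -1.   ]; q6 0.20 t 20.4
[[323.19675542 244.06027548]
 [188.54668199 121.15684766]]
```

View pics/w8.png

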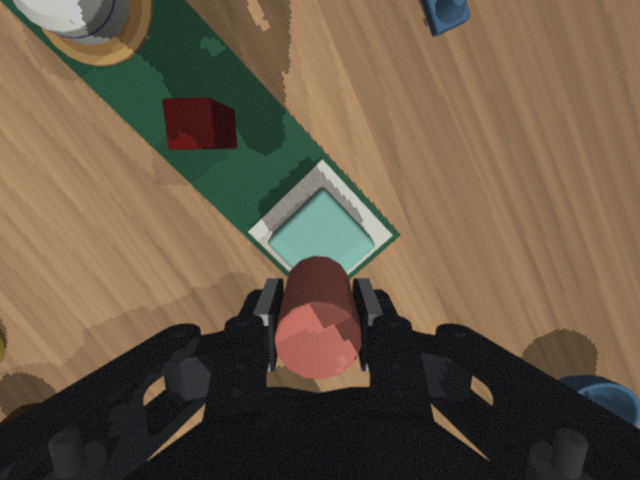

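```bash
python3 - <<'E'
from h import *
c=look("wrist"); s,T=tool(); f=lambda b:(T[:3,:3].T@(np.array([*b,0])-[*T[:2,3],0])*100).round(2)
print(T[:3,3],"pink",f(back(c,(318,337),.157)),"weight",f(back(c,(321.6,241),.033)),back(c,(321.6,241),.033))
E
```

```text
[ 0.64289494 -0.13157582  0.12178021] pink [ 0.   -0.06 -0.21] weight [-0.    0.17 -0.28] [ 0.64570978 -0.12996031]
```

Emit:
{"api": "jog_arm", "payload": {
  "series": [1.5,0.2,-0.1,0,0,0,1,2.5,0,0,0,0,0,1,1.5,0,0,0,0,0,1,0.6,0,0,0,0,0,1,0.3,0,0,0,0,0,1]
}}

```text
time_s: 21.0
tool_pos: [0.6454, -0.1321, 0.0568]
ee_rot: [-1.381, 1.568, 2.825]
ft_force: [0.4, -0.8, -1.5]
width: 0.0305
```

Emit:
{"api": "jog_arm", "payload": {
  "series": [0.15,0,0,0,0,0,1,0.15,0,0,0,0,0,1,0.1,0,0,0,0,0,1,0,0,0,0,0,0,1]
}}

```text
time_s: 21.4
tool_pos: [0.6468, -0.133, 0.0549]
ee_rot: [1.757, 1.57, -0.32]
ft_force: [1.3, -0.1, -0.4]
width: 0.0308
```

Emit:
{"api": "jog_arm", "payload": {
  "series": [0.1,0,0,0,0,0,1,0.1,0,0,0,0,0,1,0,0,0,0,0,0,1]
}}

```text
time_s: 21.7
tool_pos: [0.6463, -0.1329, 0.0522]
ee_rot: [-1.41, 1.571, 2.796]
ft_force: [-0.2, 0.4, -1.2]
width: 0.0305
```

Emit:
{"api": "jog_arm", "payload": {
  "series": [0.1,0,0,0,0,0,1,0,0,0,0,0,0,1]
}}

```text
time_s: 21.9
tool_pos: [0.6465, -0.1329, 0.0518]
ee_rot: [-0.499, 1.571, -2.576]
ft_force: [-1.4, 0.7, 1.9]
width: 0.0307
```

Emit:
{"api": "jog_arm", "payload": {
  "series": [0,0,0,0,0,0,0.5,0,0,0,0,0,0,0.2,0,0,0,0,0,0,0,0,0,0,0,0,0,0,-2,0,0,0,0,0,0]
}}

```text
time_s: 22.4
tool_pos: [0.6435, -0.132, 0.0679]
ee_rot: [-1.376, 1.564, 2.83]
ft_force: [-0.3, 0.6, -0.5]
width: 0.0853
```

Emit:
{"api": "jog_arm", "payload": {
  "series": [-4,0,0,0,0,0,0,-3.5,0,0,0,0,0,0,0,-2,-1.3,0,0,0,0,0,-4,-2.5,0,0,0,0,0,-4,-2.5,0,0,0,0]
}}

```text
time_s: 22.9
tool_pos: [0.5895, -0.0289, 0.147]
ee_rot: [2.098, 1.569, 0.018]
ft_force: [0.1, 0.6, -0.4]
width: 0.0856
```

Emit:
{"api": "jog_arm", "payload": {
  "series": [0,-4,-2.5,0,0,0,0,0,-4,-2.5,0,0,0,0,0,-4,-2.5,0,0,0,0,0,-4,-2.5,0,0,0,0,0,-4,-2.5,0,0,0,0]
}}

```text
time_s: 23.4
tool_pos: [0.4743, 0.1786, 0.1466]
ee_rot: [2.459, 1.57, 0.381]
ft_force: [0.9, 0.4, -0.6]
width: 0.0852
```

Emit:
{"api": "jog_arm", "payload": {
  "series": [0,-4,-2.5,0,0,0,0,0,0,0,-8.3,0,0,0,0,0,0,-8.3,0,0,0,0,0,0,-8.3,0,0,0,0,0,0,-8.3,0,0,0]
}}

```text
time_s: 23.9
tool_pos: [0.4524, 0.2187, 0.1465]
ee_rot: [1.811, 1.57, 0.319]
ft_force: [0.5, 0.7, -0.3]
width: 0.0859
```

Emit:
{"api": "jog_arm", "payload": {
  "series": [0,0,0,-8.3,0,0,0,0,0,0,-8.3,0,0,0,0,0,0,0,0,0,0,0,0,0,0,0,0,0]
}}

```text
time_s: 24.3
tool_pos: [0.4526, 0.2184, 0.1464]
ee_rot: [1.58, 1.571, 0.369]
ft_force: [0.2, 0.1, -0.6]
width: 0.0854
```

```bash
python3 - <<'E'
from h import *
go(.4535,.2215,.012,21)
c=look("wrist"); cv2.imwrite("pics/w9.png",c["color"]); uv=proj(c,[[.4535,.2215,.05]])[0]; print(uv)
E
```

```text
jaw now 20.6; turn x -0.4 deg; shift after [13.44  0.19 -0.26] cm; before turn [13.44  0.19 -0.26]; xaxis [ 0.  0. -1.]; q6 -0.05 t 24.3
[320.65337443 239.7342041 ]
```

View pics/w9.png

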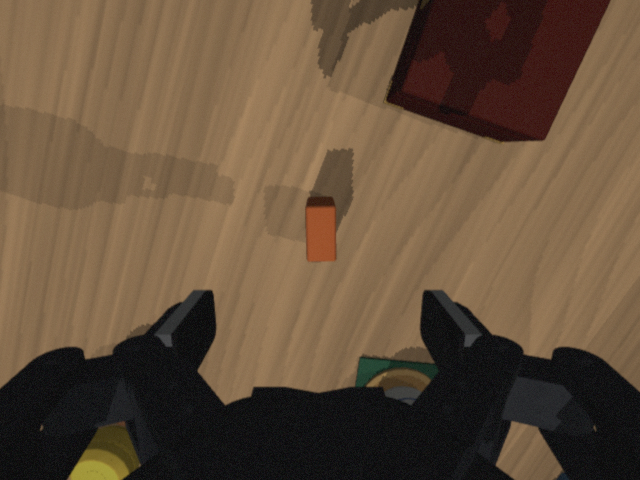

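Emit:
{"api": "jog_arm", "payload": {
  "series": [2,0.2,-0.6,0,0,0,0,4,0,0,0,0,0,0,4,0,0,0,0,0,0,2.4,0,0,0,0,0,0,1,0,0,0,0,0,0]
}}

```text
time_s: 24.85
tool_pos: [0.4497, 0.2238, 0.0094]
ee_rot: [-1.609, 1.565, -2.819]
ft_force: [0.5, 0.4, -0.5]
width: 0.0853
```

Emit:
{"api": "jog_arm", "payload": {
  "series": [0,0,0,0,0,0,0,0,0,0,0,0,0,0.4,0,0,0,0,0,0,0.6,0,0,0,0,0,0,0.75,0,0,0,0,0,0,1]
}}

```text
time_s: 25.35
tool_pos: [0.4533, 0.225, 0.0135]
ee_rot: [1.53, 1.568, 0.321]
ft_force: [-0.6, -0.7, -0.5]
width: 0.0285
```

Emit:
{"api": "jog_arm", "payload": {
  "series": [0,0,0,0,0,0,1,0,0,0,0,0,0,1,0,0,0,0,0,0,1]
}}

```text
time_s: 25.65
tool_pos: [0.4533, 0.2251, 0.0134]
ee_rot: [1.562, 1.569, 0.353]
ft_force: [-0.9, -0.3, 6.2]
width: 0.0208
```

Emit:
{"api": "jog_arm", "payload": {
  "series": [-1,0,0,0,0,0,1,-4,0,0,0,0,0,1,-4,0,0,0,0,0,1,-4,0,0,0,0,0,1,0,2.4,-2.9,0,0,0,1]
}}

```text
time_s: 26.15
tool_pos: [0.4678, 0.2597, 0.1493]
ee_rot: [1.424, 1.56, 0.213]
ft_force: [1.5, 0.6, -0.5]
width: 0.0213
```

Emit:
{"api": "jog_arm", "payload": {
  "series": [0,2.4,-2.9,0,0,0,1,0,2.4,-2.9,0,0,0,1,0,2.4,-2.9,0,0,0,1,0,2.2,-2.9,0,0,0,1,0,0,0,0,0,0,1]
}}

```text
time_s: 26.65
tool_pos: [0.5115, 0.4058, 0.1421]
ee_rot: [2.451, 1.569, 1.246]
ft_force: [-0.4, -1.2, -0.7]
width: 0.0213
```

Emit:
{"api": "jog_arm", "payload": {
  "series": [0,0,0,0,0,0,1]
}}

```text
time_s: 26.75
tool_pos: [0.5103, 0.4021, 0.1414]
ee_rot: [-1.186, 1.568, -2.393]
ft_force: [0.1, -1.2, -0.8]
width: 0.0213
```

```bash
python3 - <<'E'
from h import *
go(.5122,.4034,.074)
c=look("wrist"); p=c["color"].copy(); q=proj(c,place(box(.1,.14,.06,.06),[.5122,.4034,.0244]))[[0,2,6,4]]; cv2.polylines(p,[np.int32(q)],True,(0,255,0),1)
cv2.imwrite("pics/w10.png",p); print(q.round(),r.observe()['width'])
E
```

```text
jaw now 20.8; turn x 0.0 deg; shift after [ 6.74  0.24 -0.06] cm; before turn [ 6.74  0.24 -0.06]; xaxis [-0.002 -0.002 -1.   ]; q6 0.20 t 26.8
[[223. 314.]
 [283. 120.]
 [432. 174.]
 [353. 355.]] 0.021981496084879065
```

View pics/w10.png

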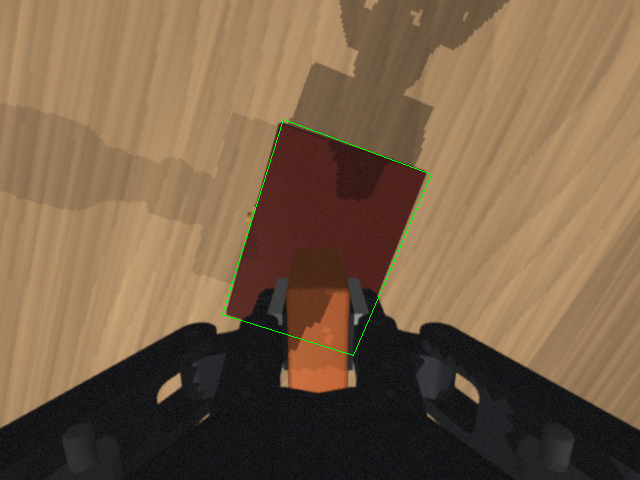

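Emit:
{"api": "jog_arm", "payload": {
  "series": [1.5,0.2,0,0,0,0,1,2.3,0,0,0,0,0,1,1.5,0,0,0,0,0,1,0.6,0,0,0,0,0,1,0.3,0,0,0,0,0,1]
}}

```text
time_s: 27.3
tool_pos: [0.5123, 0.4018, 0.0787]
ee_rot: [-1.367, 1.568, -2.576]
ft_force: [-0.7, -0.6, -1.4]
width: 0.0212
```

Emit:
{"api": "jog_arm", "payload": {
  "series": [0.15,0,0,0,0,0,1,0.15,0,0,0,0,0,1,0.1,0,0,0,0,0,1,0,0,0,0,0,0,1]
}}

```text
time_s: 27.7
tool_pos: [0.5134, 0.4031, 0.0769]
ee_rot: [1.767, 1.57, 0.558]
ft_force: [-0.3, -0.2, -1.8]
width: 0.0214
```

Emit:
{"api": "jog_arm", "payload": {
  "series": [0.1,0,0,0,0,0,1,0.1,0,0,0,0,0,1,0,0,0,0,0,0,1]
}}

```text
time_s: 28.0
tool_pos: [0.513, 0.4028, 0.0742]
ee_rot: [-1.381, 1.571, -2.59]
ft_force: [-0.2, -0.3, -1.6]
width: 0.021
```

Emit:
{"api": "jog_arm", "payload": {
  "series": [0.1,0,0,0,0,0,1,0,0,0,0,0,0,1]
}}

```text
time_s: 28.2
tool_pos: [0.5132, 0.403, 0.0735]
ee_rot: [1.829, 1.57, 0.621]
ft_force: [1.7, -0.2, -1.1]
width: 0.0213
```

Emit:
{"api": "jog_arm", "payload": {
  "series": [0.05,0,0,0,0,0,1,0,0,0,0,0,0,1]
}}

```text
time_s: 28.4
tool_pos: [0.5132, 0.403, 0.0735]
ee_rot: [1.889, 1.57, 0.681]
ft_force: [-1.2, -0.7, 2.9]
width: 0.0216
```

Contact. Releasing, rising, then backing off so I can check with the fixed cameras.

Emit:
{"api": "jog_arm", "payload": {
  "series": [0,0,0,0,0,0,0.6,0,0,0,0,0,0,0.3,0,0,0,0,0,0,0,0,0,0,0,0,0,0,-2,0,0,0,0,0,0]
}}

```text
time_s: 28.9
tool_pos: [0.5105, 0.4012, 0.0893]
ee_rot: [-1.373, 1.563, -2.582]
ft_force: [-0.9, -0.0, -0.3]
width: 0.0851
```

Emit:
{"api": "jog_arm", "payload": {
  "series": [-4,0,0,0,0,0,0,-4,0,0,0,0,0,0,-3,-3,0,0,0,0,0,0,-4,0,0,0,0,0,0,-3,0,0,0,0,0]
}}

```text
time_s: 29.4
tool_pos: [0.419, 0.3674, 0.2047]
ee_rot: [1.881, 1.568, 0.672]
ft_force: [-0.2, 0.6, 0.0]
width: 0.0856
```

Emit:
{"api": "jog_arm", "payload": {
  "series": [0,0,0,0,0,0,0,0,0,0,0,0,0,0]
}}

```text
time_s: 29.6
tool_pos: [0.4194, 0.3674, 0.203]
ee_rot: [1.646, 1.57, 0.438]
ft_force: [-0.1, 0.5, -1.2]
width: 0.0856
```

```bash
python3 - <<'E'
from h import *
s,T=tool(); print(T[:3,3],s['ft_force'])
t=look("top"); c=look("scene"); w=look("wrist")
a=cv2.resize(t["color"][110:300,60:440],None,fx=2.1,fy=2.1,interpolation=cv2.INTER_CUBIC)[:, :798]
b=cv2.resize(c["color"][160:350,250:540],None,fx=1.4,fy=1.05*1.3); w2=cv2.resize(w["color"],(380,b.shape[0]))
im=np.zeros((a.shape[0]+b.shape[0],800,3),np.uint8); im[:a.shape[0],:a.shape[1]]=a; im[a.shape[0]:,:b.shape[1]]=b; e=min(380,800-b.shape[1]); im[a.shape[0]:,b.shape[1]:b.shape[1]+e]=w2[:,:e]
im=im[:660]; im=cv2.resize(im,None,fx=min(1,600/im.shape[0]),fy=min(1,600/im.shape[0])); cv2.imwrite("pics/final.png",im); print(im.shape)
def cen(n,lo,hi,xy,z,w,k):
    m=segment(t,lo,hi,win=(*proj(t,[[*xy,z]])[0],w)); q=cv2.moments(m,True)
    if q['m00']==0: print(n,'none'); return
    u=(q['m10']/q['m00'],q['m01']/q['m00']); print(n,q['m00'],back(t,u,z).round(4))
cen("jar dot",(105,60,30),(130,255,255),(.59,.08),.047,10,0)
cen("sq",(-6,190,40),(8,255,140),(.6182,-.0269),.061,16,0)
cen("pink",(-8,90,120),(9,185,255),(.6461,-.1333),.087,16,0)
cen("oblong",(8,200,110),(18,255,255),(.5122,.4034),.11,20,0)
E
```

```text
[0.41942151 0.36741362 0.20297989] [-0.10063771  0.49699363 -1.23602739]
(600, 729, 3)
jar dot 65.0 [0.5911 0.079 ]
sq 185.0 [ 0.616  -0.0283]
pink 183.0 [ 0.6456 -0.1337]
oblong 272.0 [0.514  0.4009]
```

View pics/final.png

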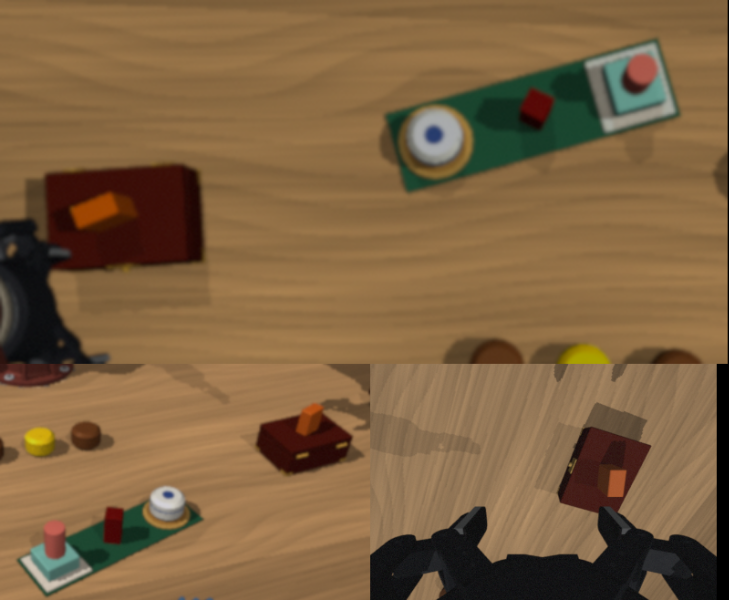

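All five stand upright, released and within a few mm of their targets; the arm is clear of everything. Handing in.

```bash
python3 -c "
from cell import r
print(r.finish_job())"
```

```text
the job is handed in; nothing more can be done
None
```

The shelf is set out as you asked, and the job is handed in at about 30 s of the 96 s allowed. Each piece was lowered in millimetre steps until the wrist force showed contact, then released. No verdict was reported.

| Piece | Place | Last check (fixed top camera) |
|---|---|---|
| Jar | on the coaster | about 2 mm from centre |
| Weight | on the paper | looked centred in the final picture; set down within about 2 mm by wrist measurements, not measured again at the end |
| Pink round seal | on the weight | under 1 mm from the paper's middle, where the weight sits |
| Dark red square seal | on the felt | about 110 mm from both jar and weight, 1–2 mm off the felt's centre line |
| Orange oblong seal | on the box lid | about 3 mm from the lid's middle |

- **Final picture:** it showed all five pieces upright and the gripper open and clear. I did not re-measure the inkstone, but the arm never went near it.
- **Failed or disagreeing checks:** my first automatic shape fits from the top camera were poor, because they missed the pieces' dark sides. I grasped from close wrist views instead, which agreed with my estimates to within about 4 mm. One move call was refused for a miscounted row, with no effect.

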